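# Put the awl away and latch the findings tray

### The job

Lay the awl down flat in the empty front well of the open cabinet tray, then push the tray in by its front until the push-push latch catches, and let go. Check that it stays shut; if it springs back out, press it again. Press gently and feel for the latch: do not drop the awl, do not force the tray against its stop, and leave everything else on the bench where it is.

Things in the scene. Friction and masses are not known exactly. Their poses are not given: they have to be found in the camera images.
- cabinet: Low plywood findings cabinet fixed on the bench, 280 deep (x) x 260 wide (y) x 66 mm high. Origin: centre of its underside. Its front, with the tray, faces its own -x; the tray is pushed in along its +x. Cheeks 12 mm thick. Its top board stops 28 mm behind the cheeks' front edges, so fingers pointing down can follow the tray's front in between the cheeks.
- tray (a joint): How far the tray stands out, in m: 0 = front board flush with the cheeks' front edges, positive = out (starts 0.085 to 0.115, at most 0.12). Slides with about 2 N of friction. Over the last 22 mm before its latched place a sprung ejector pushes out with 5 to 12 N. Latched, it rests between -0.010 and +0.006, in each cabinet elsewhere; unlatched, it springs out 22 mm or more beyond that.
- cabinet_mouth (a point): Fixed point midway between the front edges of the cheeks, 34 mm above the bench. The push-push latch is hidden inside at the back. To latch, press the tray 6 to 7 mm past its latched place (12 to 15 N): there a rubber buffer stiffens it by 7 N per mm. Press slowly until about 17 N is felt, then let go: it comes back 7 mm and holds. Pressed so again, it releases. Over 22 N does damage.
- tray_front (a point): Middle of the outer face of the tray's front board, where it is pushed: a plain board without handle, waxed smooth, 230 wide, 44 high, 14 mm thick, lower edge 8 and upper edge 52 mm above the bench; this point is 34 mm above the bench. Axes as the cabinet's; moves with the tray.
- tray_well (a point): Middle of the floor of the tray's empty front well, 14 mm above the bench; the front board's outer face is 59 mm ahead of it. The well is 90 (cabinet x) x 208 (y) mm inside, open above while the tray stands out; front board 38, other walls 26 to 28 mm above the floor. Behind its rear wall lie compartments of tacks, already full. Axes as the cabinet's; moves with the tray.
- awl: Shoemaker's awl lying on the green mat (3 mm thick): eight-sided pale wooden haft 76 mm long, 26 mm across flats, 16 mm taper, brass ferrule, steel spike 5 mm thick; 155 mm in all, 60 to 130 g. Origin: mid-length, underside; x runs towards the point. It fits the well only lying across the tray, point to either side. The round wooden tool without a spike is not it.
- awl_grip (a point): Middle of the awl's haft, on its axis, 40 mm behind the awl's origin and 13 mm above its underside: the place to grip, across the flats.
- awl_tip (a point): Point of the awl's spike, on its axis, 77.5 mm ahead of the awl's origin and 13 mm above its underside.
- burnisher: Round wooden edge burnisher, 150 mm long, 30 mm thick at most, no spike, lying on the same mat. Bystander. Origin at mid-length, underside.
- wax_tin: Flat closed round tin, 75 mm wide and 25 mm high, standing on the rear half of the cabinet's top. Bystander. Origin at the centre of its underside.
- tack_tin: Open round tin of tacks, 68 mm wide and 26 mm high, near the robot. Bystander. Origin at the centre of its underside.
- last: Wooden shoe last, 250 x 84 x 92 mm, standing on its sole behind the mat. Bystander. Origin under its middle.
- pincers: Steel lasting pincers, 200 mm long, lying to the right of the robot. Bystander. Origin at mid-length, underside.
- glue_can: Steel can, 84 mm wide and 105 mm high, to the left of the mat. Bystander. Origin at the centre of its underside.
- hammer: Shoemaker's hammer, 265 mm long, lying on a marble slab at the right. Bystander. Origin near mid-length, underside.
Mind the look-alikes: they are no part of the job. What is shaped like the awl but black or pink is not meant.

How it is judged:
By the outcome, as a careful person would: the job done as asked, in the order asked, and still so for the second after the job is handed in, with the robot touching nothing.
It also fails if it takes over 58 s, if anything falls off the work surface, if the arm or the gripper's body presses on something with over 40 N, if the wrist force passes 120 N, or if a joint passes its speed limit or range.

### The arm

A 6-joint arm with a two-finger parallel gripper is mounted at the origin on the work surface. World frame = base frame: x ahead of the robot, y to its left, z up, the work surface at z = 0. Lengths are in mm, angles in rad, forces in N, time in s.
With the tool pointing down it reaches from about 350 to 925 mm from the base axis. Payload 6.4 kg.
Tool frame: the origin (TCP) lies midway between the tips of the shut fingers; the grasp point (between the pads) lies 19 mm behind it; z points along the fingers, y is the line along which they close (so a half turn about z gives the same grasp; the last joint's range is limited). The gripper opens to 94 mm and grips with 3 to 60 N. Pads are 16 mm wide; open, the fingers measure 119 mm over their backs; the gripper's body (75 mm by 177 mm) begins 78 mm behind the grasp point.
Start: joints at [-1.479, 0.245, 1.558, -0, 1.339, -0.174], TCP at [170.747, -627.184, 205.455] pointing down, gripper open.
Joint ranges: [-3.13, 3.13], [-1.02, 2.26], [0.13, 2.54], [-0.95, 4.09], [0.21, 2.88], [-2.74, 2.74]. Speed limits (rad/s): [2.57, 2.57, 3.14, 3.14, 3.14, 3.14].

### API

Orientations are given as a rotation vector (axis times angle).
In Python, from rig import robot gives the robot as it stands.
- The arm moves only by the tool jog_arm, never from a script. Its argument "deltas" is a list of rows, each a list of 6 numbers: the shift along the tool's x, y, z in m, then the turn, a rotation vector about the tool's x, y, z in rad. A call has 1 to 20 rows; each row is the pose to reach, as a shift and turn from the pose commanded when the call began, along the tool's axes at that moment; what a row does not reach only later rows make up. A row lasts 1/8 s, in which the tool goes at most 62.5 mm and 10.7 degrees, less where a joint would pass 70% of its speed; a pose out of reach is approached as far as the arm can. A call with a gripper value outside its range is refused whole. "fingers" is the closure in counts, from 0 (fully open) to 255 (shut), set as the call begins (left out, the last holds). The fingers move at their own pace and stop on an object; "grip_force" is the grip in N (left out, the last holds). Time passes only in rows, so rows that repeat a pose let the fingers close. It gives the time, the measured TCP pose, the force, the opening and the grip force at its end, in the units of the state.
- robot.read_state(): the state, without advancing time (a new reading comes with each control period).
- robot.camera(name): name is "scene" or "top" or "wrist"; returns the picture (420x560x3 uint8, red, green, blue); there is no depth.
- robot.calibration(name): a dict with "mtx" (3x3 intrinsics, pixels), "cam_to_world" (4x4, takes a point from camera to world coordinates); the wrist camera has in their place "tool_from_camera" (4x4, takes a point from camera to tool coordinates, whose origin is the TCP and whose axes are the flange's). Camera axes: x right, y up, looking along -z (the intrinsics and any distortion apply to the point x, -y, -z); pixel columns grow to the right and rows downward; lengths in mm; the calibration is good to about 2 mm. A picture is of the moment at which its call begins: read the wrist's pose just before it. calibration takes no time and is no camera call.
- robot.hand_in(): hands the job in; it is judged then, once.
The state is a dict: "time_s": time; "joints": joint angles; "dq": joint speeds; "joint_efforts": joint torques, N m; "tool_pos": TCP position; "tool_rot": TCP orientation; "contact_force": force on the tool from outside, world axes, zero at the start; "moment": the same for the moment, N m; "opening": finger opening in mm; "finger_force": force on a finger pad.
Only numpy, scipy, OpenCV 4.12 (cv2) and the standard library are available. Lean on these libraries where they do the work, as an engineer would, in place of code of your own. Each camera call takes 0.05 s, during which the arm holds its last target. There are 200 camera calls.

## Working session

There is one attempt and no reset: what is moved stays moved. The work goes in short steps, Python scripts to look and compute and a tool call to move; the robot and the scene stay as the last step left them, time stands still between calls to the robot, and variables do not carry over. Pictures are saved under pics/ and viewed, at most 10 in all, crops included, and the job is handed in when it is done.

Besides the shell and the picture viewer there is one more tool, called after "Call:" in YAML: its name, and indented under it one key for each argument. jog_arm: Moves the arm, as the interface text tells. Its arguments: {"type":"object","properties":{"deltas":{"type":"array","items":{"type":"array","items":{"type":"number"}}},"fingers":{"type":"number"},"grip_force":{"type":"number"}},"required":["deltas"]}

```bash
ls; mkdir -p pics; python3 - <<'E'
from rig import robot
import cv2,json
s=robot.read_state();print(s)
for n in("scene","top"):
    cv2.imwrite(f"pics/{n}0.png",robot.camera(n)[:,:,::-1]);print(robot.calibration(n))
print(robot.calibration("wrist"))
E
```

```text
pics
{'time_s': 0.0, 'joints': array([-1.47911607e+00,  2.45821773e-01,  1.55900461e+00, -1.40733632e-06,
        1.33866209e+00, -1.74083423e-01]), 'dq': array([-0.00033791,  0.00012644,  0.00145218, -0.00079887,  0.0002382 ,
       -0.00177634]), 'joint_efforts': array([ 1.08415006e-03, -4.15837240e+01, -3.14602089e+01,  6.84935669e-02,
        3.32642638e-02, -1.56391129e-04]), 'tool_pos': array([ 170.68070116, -626.57678661,  204.34547821]), 'tool_rot': array([-3.11201933e+00, -4.15982662e-01, -1.20440215e-04]), 'contact_force': array([ 0.3672208 ,  0.13887899, -0.04681711]), 'moment': array([ 0.01306554,  0.02558796, -0.0404365 ]), 'finger_force': 0.0, 'opening': 93.84720924508814}
{'mtx': array([[429.59297711,   0.        , 278.7225032 ],
       [  0.        , 429.59297711, 207.14812019],
       [  0.        ,   0.        ,   1.        ]]), 'cam_to_world': array([[-8.08226787e-01, -4.87352397e-01,  3.30540620e-01,
         9.49280128e+02],
       [ 5.88734112e-01, -6.56618527e-01,  4.71427891e-01,
         5.89617620e+02],
       [-1.27124177e-02,  5.75621188e-01,  8.17617663e-
[... 462 characters left out ...]
1],
       [-6.30132105e-03,  1.11934901e-01,  9.93695563e-01,
         1.53799418e+03],
       [ 0.00000000e+00,  0.00000000e+00,  0.00000000e+00,
         1.00000000e+00]])}
{'mtx': array([[359.9687406 ,   0.        , 280.99667922],
       [  0.        , 359.9687406 , 212.67393693],
       [  0.        ,   0.        ,   1.        ]]), 'tool_from_camera': array([[-9.32046290e-04,  9.64160467e-01,  2.65318158e-01,
         7.80918584e+01],
       [ 9.99999085e-01,  1.15873101e-03, -6.97868553e-04,
         3.49865336e-01],
       [-9.80289648e-04,  2.65317265e-01, -9.64160665e-01,
        -1.79314980e+02],
       [ 0.00000000e+00,  0.00000000e+00,  0.00000000e+00,
         1.00000000e+00]])}
```

View pics/top0.png

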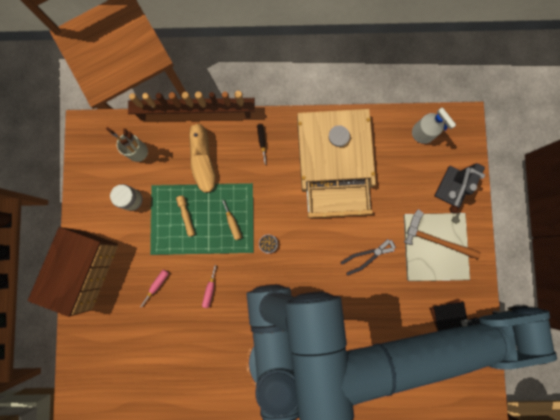

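View pics/scene0.png

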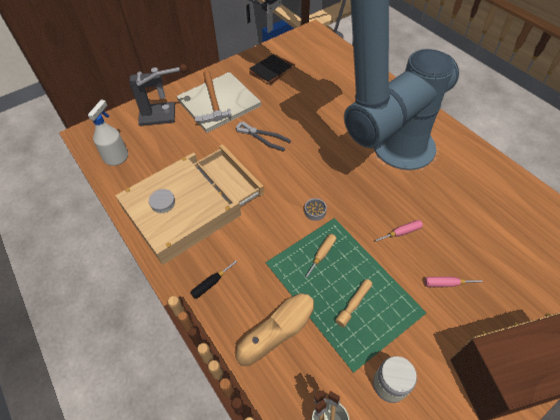

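The top view shows the awl on the mat (haft about (235,229), tip about (223,201)), the burnisher at (185,217), the cabinet at (336,150), and the tray front edge at about y=216 px. Next I'll zoom in on these.

```bash
python3 - <<'E'
import cv2,numpy as np
t=cv2.imread("pics/top0.png");s=cv2.imread("pics/scene0.png")
def c(i,x,y,w,h,W=400,H=300):
    return cv2.resize(i[y:y+h,x:x+w],(W,H),interpolation=cv2.INTER_CUBIC)
o=np.vstack([np.hstack([c(t,200,190,60,45),c(t,280,98,120,90)]),np.hstack([c(s,285,225,80,60),c(t,290,160,100,75)])])
cv2.imwrite("pics/z1.png",o)
E
```

```text
(no output)
```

View pics/z1.png

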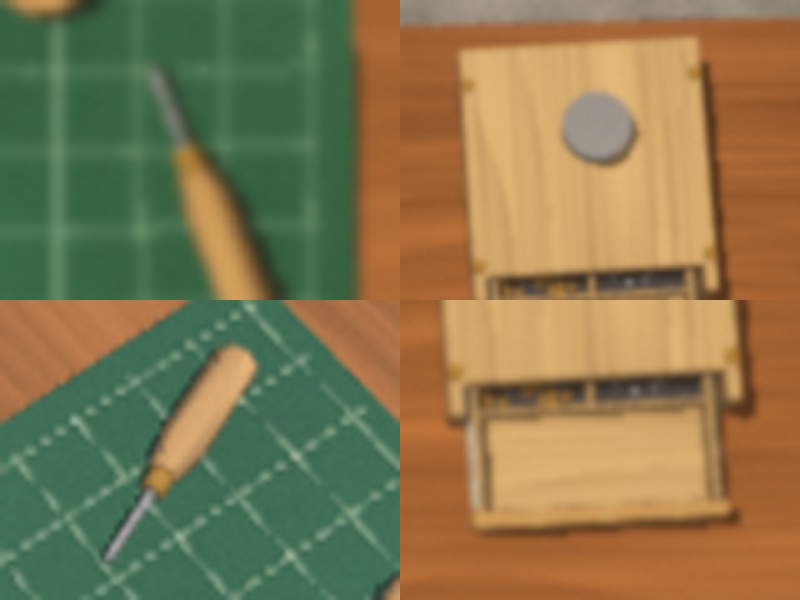

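The zoom gives the awl tip at top px (223.3,200.5), the ferrule joint at (228.2,212.8), the haft end at scene px (333,235.5) and tip at scene px (306,277). The cabinet corners at z=66 are about (298,113), (369,109.5), (302,189) and (376,185.5). The tray front runs from (309,216) to (373,213).

```bash
cat >h.py <<'E'
import numpy as np
from rig import robot
from scipy.spatial.transform import Rotation as R
def pose(s=None):
    s=s or robot.read_state(); T=np.eye(4); T[:3,:3]=R.from_rotvec(s["tool_rot"]).as_matrix(); T[:3,3]=s["tool_pos"]; return T
def cam(n,T=None):
    c=robot.calibration(n); return c["mtx"],(c["cam_to_world"] if n!="wrist" else T@c["tool_from_camera"])
def ray(n,px,z,T=None):
    K,C=cam(n,T); d=np.linalg.inv(K)@[px[0],px[1],1]; d=C[:3,:3]@(d*[1,-1,-1]); o=C[:3,3]
    return o+d*(z-o[2])/d[2]
def proj(n,P,T=None):
    K,C=cam(n,T); p=np.linalg.inv(C)@np.r_[P,1]; q=K@(p[:3]*[1,-1,-1]); return q[:2]/q[2]
def delta(p,yaw,T):  # tool down, tool x axis at world angle yaw -> row in m/rad
    G=np.array([[np.cos(yaw),np.sin(yaw),0],[np.sin(yaw),-np.cos(yaw),0],[0,0,-1]])
    d=T[:3,:3].T@(np.array(p)-T[:3,3])/1000
    return np.round(np.r_[d,R.from_matrix(T[:3,:3].T@G).as_rotvec()],4)
E
python3 - <<'E'
from h import *
for a,b,z in [("top",(223.3,200.5),16),("top",(228.2,212.8),16),("scene",(333,235.5),16),("scene",(306,277),16),
 ("top",(298,113),66),("top",(369.1,109.4),66),("top",(302,189.5),66),("top",(376.3,185.7),66),("top",(308.7,215.5),52),("top",(373.2,212.2),52)]:
  print(a,b,ray(a,b,z).round(1))
T=pose();print(T.round(3))
E
```

```text
top (223.3, 200.5) [582.3 192.5  16. ]
top (228.2, 212.8) [536.4 174.6  16. ]
scene (333, 235.5) [439.3 139.2  16. ]
scene (306, 277) [587.1 197.9  16. ]
top (298, 113) [891.9 -87.6  66. ]
top (369.1, 109.4) [ 900.4 -346.7   66. ]
top (302, 189.5) [609.7 -95.3  66. ]
top (376.3, 185.7) [ 618.5 -360.5   66. ]
top (308.7, 215.5) [ 517.5 -117.8   52. ]
top (373.2, 212.2) [ 525.1 -348.5   52. ]
[[ 9.65000e-01  2.63000e-01 -0.00000e+00  1.70722e+02]
 [ 2.63000e-01 -9.65000e-01  2.00000e-03 -6.26660e+02]
 [ 0.00000e+00 -2.00000e-03 -1.00000e+00  2.04503e+02]
 [ 0.00000e+00  0.00000e+00  0.00000e+00  1.00000e+00]]
```

```bash
python3 - <<'E'
from h import *
print(delta([470,-235,210],.266,pose()))
E
```

```text
[ 3.917e-01 -2.993e-01 -4.900e-03 -1.600e-03 -3.000e-04 -2.000e-04]
```

Call:
jog_arm:
  deltas:
    - [0.39,-0.3,0,0,0,0]
    - [0.39,-0.3,0,0,0,0]
    - [0.39,-0.3,0,0,0,0]
    - [0.39,-0.3,0,0,0,0]
    - [0.39,-0.3,0,0,0,0]
    - [0.39,-0.3,0,0,0,0]
    - [0.39,-0.3,0,0,0,0]
    - [0.39,-0.3,0,0,0,0]
    - [0.39,-0.3,0,0,0,0]
    - [0.39,-0.3,0,0,0,0]
    - [0.39,-0.3,0,0,0,0]
    - [0.39,-0.3,0,0,0,0]
    - [0.39,-0.3,0,0,0,0]

```text
time_s: 1.72
tool_pos: [467.9, -235.9, 205.4]
tool_rot: [-3.114, -0.414, 0.0]
contact_force: [-0.3, 0.5, 0.6]
opening: 93.8
finger_force: 0.0
```

```bash
python3 - <<'E'
from h import *
import cv2,json
s=robot.read_state();T=pose(s);np.save("T1.npy",T);print(s["time_s"],T.round(3))
i=robot.camera("wrist")[:,:,::-1];cv2.imwrite("pics/w1.png",i)
cv2.imwrite("pics/w1b.png",cv2.resize(i,(800,600),interpolation=cv2.INTER_CUBIC))
print("to awl",delta([474.6-20,152.4-8,180],.37,T))
E
```

```text
1.725 [[ 9.65000e-01  2.61000e-01 -0.00000e+00  4.67884e+02]
 [ 2.61000e-01 -9.65000e-01  0.00000e+00 -2.35933e+02]
 [-0.00000e+00 -0.00000e+00 -1.00000e+00  2.05448e+02]
 [ 0.00000e+00  0.00000e+00  0.00000e+00  1.00000e+00]]
to awl [ 0.0866 -0.3706  0.0254 -0.      0.     -0.1056]
```

View pics/w1b.png

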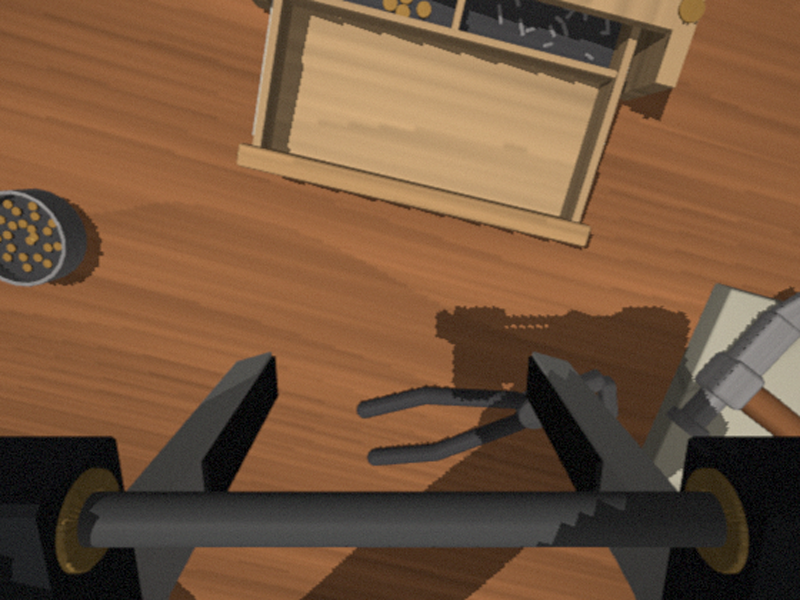

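The wrist view shows the tray front's outer top edge from (238,163) to (588,246) in the 800-px picture. The well is empty, with the compartments behind it. I'll compute the tray pose and move on to the awl.

```bash
python3 - <<'E'
from h import *
T=np.load("T1.npy")
a=ray("wrist",np.array([238,164])*.7,52,T);b=ray("wrist",np.array([588,247])*.7,52,T)
d=a-b;yaw=np.arctan2(-d[0],d[1]);m=(a+b)/2
print(a,b,np.linalg.norm(d),yaw,m, "well",m+59*np.array([np.cos(yaw),np.sin(yaw),0]))
for p in [(300,15),(286,152),(598,86),(571,218)]: print(p,ray("wrist",np.array(p)*.7,41 if p[0]<0 else 14,T))
E
```

```text
[ 515.87794871 -117.94436942   52.        ] [ 523.72640925 -347.40273862   52.        ] 229.5925554745326 0.03419096019042733 [ 519.80217898 -232.67355402   52.        ] well [ 578.7676962  -230.65668038   52.        ]
(300, 15) [ 615.1311965  -128.84269343   14.        ]
(286, 152) [ 529.28739102 -137.36375313   14.        ]
(598, 86) [ 625.32947395 -330.52095637   14.        ]
(571, 218) [ 537.95059659 -343.30263399   14.        ]
```

Call:
jog_arm:
  deltas:
    - [0.087,-0.37,0.025,0,0,-0.106]
    - [0.087,-0.37,0.025,0,0,-0.106]
    - [0.087,-0.37,0.025,0,0,-0.106]
    - [0.087,-0.37,0.025,0,0,-0.106]
    - [0.087,-0.37,0.025,0,0,-0.106]
    - [0.087,-0.37,0.025,0,0,-0.106]
    - [0.087,-0.37,0.025,0,0,-0.106]
    - [0.087,-0.37,0.025,0,0,-0.106]
    - [0.087,-0.37,0.025,0,0,-0.106]
    - [0.087,-0.37,0.025,0,0,-0.106]

```text
time_s: 3.02
tool_pos: [455.4, 143.3, 180.6]
tool_rot: [3.088, 0.577, 0.0]
contact_force: [-0.2, 0.8, 0.5]
opening: 94.1
finger_force: 0.0
```

```bash
python3 - <<'E'
from h import *
import cv2,json
s=robot.read_state();T=pose(s);np.save("T2.npy",T);print(s["time_s"],s["dq"].round(3),T.round(3))
i=robot.camera("wrist")[:,:,::-1];cv2.imwrite("pics/w2.png",i)
cv2.imwrite("pics/w2b.png",cv2.resize(i,(800,600),interpolation=cv2.INTER_CUBIC))
E
```

```text
3.025 [0.005 0.002 0.    0.003 0.001 0.001] [[ 9.33000e-01  3.61000e-01  0.00000e+00  4.55406e+02]
 [ 3.61000e-01 -9.33000e-01 -0.00000e+00  1.43320e+02]
 [ 0.00000e+00  0.00000e+00 -1.00000e+00  1.80600e+02]
 [ 0.00000e+00  0.00000e+00  0.00000e+00  1.00000e+00]]
```

View pics/w2b.png

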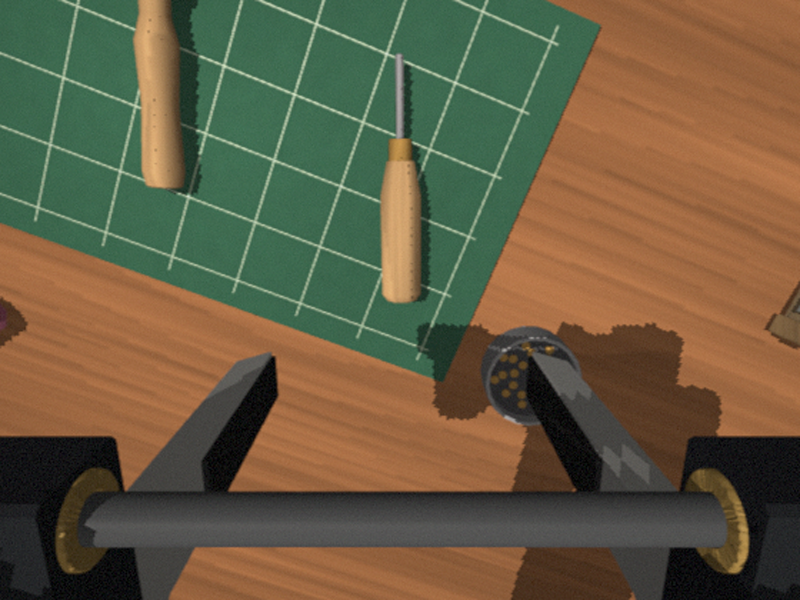

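The awl is centred with its tip at (399,55) and haft end at (402,300). The burnisher and tack tin are clear of the fingers.

```bash
python3 - <<'E'
from h import *
T=np.load("T2.npy")
t=ray("wrist",np.array([399,54])*.7,16,T);e=ray("wrist",np.array([402,302])*.7,16,T)
d=t-e;L=np.linalg.norm(d);d/=L;yaw=np.arctan2(d[1],d[0]);g=(t-117.5*d+e+37.5*d)/2
print(t,e,L,yaw,g); print(delta([g[0],g[1],6],yaw,pose()))
E
```

```text
[587.57150028 195.13649689  16.        ] [441.57020956 136.74873045  16.        ] 157.2434677901076 0.3804310929480233 [477.43066899 151.08978264  16.        ]
[ 0.0233  0.0008  0.1746  0.0002 -0.0002 -0.0108]
```

Call:
jog_arm:
  deltas:
    - [0.023,0.001,0.05,0,0,-0.011]
    - [0.023,0.001,0.1,0,0,-0.011]
    - [0.023,0.001,0.14,0,0,-0.011]
    - [0.023,0.001,0.16,0,0,-0.011]
    - [0.023,0.001,0.168,0,0,-0.011]
    - [0.023,0.001,0.174,0,0,-0.011]
    - [0.023,0.001,0.174,0,0,-0.011]
  fingers: 92

```text
time_s: 3.95
tool_pos: [477.3, 151.9, 7.0]
tool_rot: [3.084, 0.597, 0.001]
contact_force: [0.6, 0.3, 0.1]
opening: 59.8
finger_force: 0.0
```

Call:
jog_arm:
  deltas:
    - [0,0,0,0,0,0]
    - [0,0,0,0,0,0]
    - [0,0,0,0,0,0]
    - [0,0,0,0,0,0]
    - [0,0,0,0,0,0]
    - [0,0,0,0,0,0]
  fingers: 255
  grip_force: 25

```text
time_s: 4.7
tool_pos: [476.9, 152.0, 6.6]
tool_rot: [-3.084, -0.598, -0.0]
contact_force: [0.1, 0.6, 1.8]
opening: 25.6
finger_force: 25.0
```

Call:
jog_arm:
  deltas:
    - [0,0,-0.01,0,0,0]
    - [0,0,-0.03,0,0,0]
    - [0,0,-0.07,0,0,0]
    - [0,0,-0.1,0,0,0]
    - [0,0,-0.12,0,0,0]
    - [0,0,-0.12,0,0,0]
    - [0,0,-0.12,0,0,0]

```text
time_s: 5.58
tool_pos: [476.0, 151.9, 125.5]
tool_rot: [-3.084, -0.598, 0.002]
contact_force: [0.1, 0.0, -1.2]
opening: 25.8
finger_force: 25.0
```

```bash
python3 - <<'E'
from h import *
import cv2
s=robot.read_state();T=pose(s);np.save("T3.npy",T);print(s["time_s"],T.round(3),s["opening"],s["finger_force"],s["contact_force"])
i=robot.camera("wrist")[:,:,::-1];cv2.imwrite("pics/w3.png",i)
w=np.array([578.8,-230.7]);y=.0342;c,n=np.cos(y),np.sin(y)
g=w-40*np.array([-n,c])   # grip: 40 towards cabinet -y
print(g,delta([g[0],g[1],124],y+np.pi/2,T))
E
```

```text
5.575 [[ 9.28000e-01  3.74000e-01 -2.00000e-03  4.76038e+02]
 [ 3.74000e-01 -9.28000e-01 -0.00000e+00  1.51933e+02]
 [-1.00000e-03 -0.00000e+00 -1.00000e+00  1.25536e+02]
 [ 0.00000e+00  0.00000e+00  0.00000e+00  1.00000e+00]] 25.808446122747213 24.998936365591362 [ 0.05059353  0.03615054 -1.15290593]
[ 580.16773334 -270.67660948] [-6.1300e-02  4.3090e-01  1.4000e-03 -1.3000e-03  1.0000e-03 -1.2222e+00]
```

View pics/w3.png

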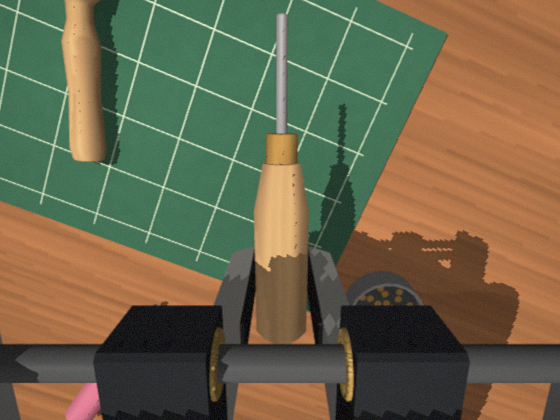

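The awl is held straight, tip at (282,14). Next, over the well.

Call:
jog_arm:
  deltas:
    - [-0.005,0.04,0,0,0,-0.12]
    - [-0.012,0.09,0,0,0,-0.26]
    - [-0.02,0.14,0,0,0,-0.4]
    - [-0.027,0.19,0,0,0,-0.54]
    - [-0.034,0.24,0,0,0,-0.68]
    - [-0.041,0.29,0,0,0,-0.82]
    - [-0.048,0.34,0,0,0,-0.96]
    - [-0.055,0.38,0,0,0,-1.08]
    - [-0.059,0.41,0,0,0,-1.17]
    - [-0.061,0.431,0,0,0,-1.222]
    - [-0.061,0.431,0,0,0,-1.222]
    - [-0.061,0.431,0,0,0,-1.222]

```text
time_s: 7.12
tool_pos: [580.6, -269.5, 125.3]
tool_rot: [-2.182, -2.257, 0.0]
contact_force: [0.4, 0.2, -0.2]
opening: 25.9
finger_force: 25.0
```

```bash
python3 - <<'E'
from h import *
import cv2
s=robot.read_state();T=pose(s);np.save("T4.npy",T);print(s["time_s"],s["tool_pos"],s["dq"].round(3),s["opening"],s["contact_force"])
i=robot.camera("wrist")[:,:,::-1];cv2.imwrite("pics/w4.png",i)
print(delta([580.2,-270.7,20],.0342+np.pi/2,T))
E
```

```text
7.125 [ 580.57782996 -269.49791133  125.3391159 ] [ 0.009 -0.013  0.005 -0.002 -0.001 -0.005] 25.88619026718182 [ 0.40406736  0.21967391 -0.20361703]
[-0.0014 -0.0002  0.1053 -0.0016 -0.0015 -0.0006]
```

View pics/w4.png

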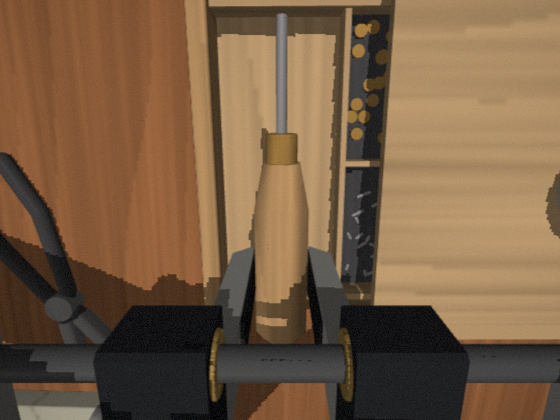

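The awl sits over the middle of the well (walls at columns 212 and 342, awl at 282). Descending.

Call:
jog_arm:
  deltas:
    - [-0.001,0,0.03,-0.001,-0.001,0]
    - [-0.001,0,0.06,-0.001,-0.001,0]
    - [-0.001,0,0.08,-0.001,-0.001,0]
    - [-0.001,0,0.095,-0.001,-0.001,0]
    - [-0.001,0,0.102,-0.001,-0.001,0]
    - [-0.001,0,0.104,-0.001,-0.001,0]
    - [-0.001,0,0.105,-0.001,-0.001,0]
    - [-0.001,0,0.106,-0.001,-0.001,0]
    - [-0.001,0,0.106,-0.001,-0.001,0]

```text
time_s: 8.3
tool_pos: [581.4, -271.8, 20.8]
tool_rot: [2.182, 2.257, 0.0]
contact_force: [-0.6, -0.4, -2.2]
opening: 25.6
finger_force: 25.0
```

Call:
jog_arm:
  deltas:
    - [0,0,0.0005,0,0,0]
    - [0,0,0.001,0,0,0]
    - [0,0,0.001,0,0,0]

```text
time_s: 8.68
tool_pos: [581.2, -271.6, 19.4]
tool_rot: [2.182, 2.258, 0.0]
contact_force: [0.0, -0.0, -1.9]
opening: 26.1
finger_force: 25.0
```

Call:
jog_arm:
  deltas:
    - [0,0,0.0005,0,0,0]
    - [0,0,0.001,0,0,0]
    - [0,0,0.001,0,0,0]

```text
time_s: 9.05
tool_pos: [581.2, -271.6, 18.4]
tool_rot: [2.182, 2.258, 0.0]
contact_force: [-0.7, 0.3, -2.1]
opening: 26.0
finger_force: 25.0
```

Call:
jog_arm:
  deltas:
    - [0,0,0.0003,0,0,0]
    - [0,0,0.0006,0,0,0]
    - [0,0,0.0006,0,0,0]

```text
time_s: 9.43
tool_pos: [581.2, -271.6, 17.8]
tool_rot: [2.182, 2.258, 0.0]
contact_force: [0.1, -0.2, -1.3]
opening: 25.8
finger_force: 25.0
```

Call:
jog_arm:
  deltas:
    - [0,0,0.0005,0,0,0]
    - [0,0,0.001,0,0,0]
    - [0,0,0.001,0,0,0]

```text
time_s: 9.8
tool_pos: [581.5, -271.6, 17.6]
tool_rot: [2.182, 2.258, 0.0]
contact_force: [-2.0, 2.8, 5.6]
opening: 25.9
finger_force: 25.0
```

Call:
jog_arm:
  deltas:
    - [0,0,-0.0005,0,0,0]
    - [0,0,-0.0005,0,0,0]
    - [0,0,-0.0005,0,0,0]
    - [0,0,-0.0005,0,0,0]
    - [0,0,-0.0005,0,0,0]
  fingers: 138

```text
time_s: 10.42
tool_pos: [581.2, -271.6, 17.3]
tool_rot: [2.182, 2.258, 0.0]
contact_force: [0.9, 0.1, -0.1]
opening: 42.8
finger_force: 0.0
```

Call:
jog_arm:
  deltas:
    - [0,0,-0.01,0,0,0]
    - [0,0,-0.03,0,0,0]
    - [0,0,-0.07,0,0,0]
    - [0,0,-0.13,0,0,0]
    - [0,0,-0.13,0,0,0]
    - [0,0,-0.13,0,0,0]

```text
time_s: 11.18
tool_pos: [581.2, -271.5, 148.3]
tool_rot: [2.182, 2.257, 0.0]
contact_force: [-0.2, 0.2, -0.5]
opening: 43.4
finger_force: 0.0
```

```bash
python3 - <<'E'
from h import *
import cv2
s=robot.read_state();T=pose(s);np.save("T5.npy",T);print(s["time_s"],s["joints"].round(2),s["tool_pos"],s["opening"],s["contact_force"])
i=robot.camera("wrist")[:,:,::-1];cv2.imwrite("pics/w5.png",i)
y=.0342;m=np.array([519.8,-232.7]);u=np.array([np.cos(y),np.sin(y)])
p=m-45*u
for z in(148,30): print(p,delta([p[0],p[1],z],y,T))
E
```

```text
11.175 [-0.61  0.28  1.63 -0.    1.23 -0.65] [ 581.15514692 -271.47199474  148.2830604 ] 43.41738745196111 [-0.19237839  0.18241432 -0.45753146]
[ 474.82631433 -234.2387    ] [ 4.0800e-02 -1.0500e-01  0.0000e+00  2.8000e-03 -2.0000e-04  1.5707e+00]
[ 474.82631433 -234.2387    ] [ 4.1000e-02 -1.0520e-01  1.1800e-01  2.8000e-03 -2.0000e-04  1.5707e+00]
```

View pics/w5.png

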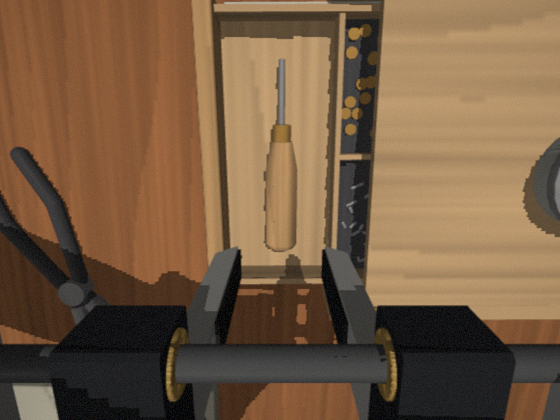

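The awl lies flat across the well, wholly inside (tip (282,60), heel (281,250)). Before pushing, I'll check that the pincers are clear.

```bash
python3 - <<'E'
from h import *
T=np.load("T1.npy")
for p in [(358,408),(430,388),(530,395),(610,375)]: print(p,ray("wrist",np.array(p)*.7,8,T).round(0))
T=pose();y=.0342;m=np.array([519.8,-232.7]);u=np.array([np.cos(y),np.sin(y)])
p=m-30*u
for z in(148,18): print(p,delta([p[0],p[1],z],y,T))
E
```

```text
(358, 408) [ 349. -233.    8.]
(430, 388) [ 381. -284.    8.]
(530, 395) [ 396. -363.    8.]
(610, 375) [ 428. -419.    8.]
[ 489.81754289 -233.7258    ] [ 4.0300e-02 -8.9400e-02 -1.2000e-03  1.0000e-04  2.0000e-04  1.5706e+00]
[ 489.81754289 -233.7258    ] [ 4.0400e-02 -8.9400e-02  1.2880e-01  1.0000e-04  2.0000e-04  1.5706e+00]
```

Call:
jog_arm:
  deltas:
    - [0.01,-0.03,0,0,0,0.175]
    - [0.02,-0.06,0,0,0,0.35]
    - [0.03,-0.08,0,0,0,0.525]
    - [0.04,-0.089,0,0,0,0.7]
    - [0.04,-0.089,0,0,0,0.875]
    - [0.04,-0.089,0,0,0,1.05]
    - [0.04,-0.089,0,0,0,1.225]
    - [0.04,-0.089,0,0,0,1.4]
    - [0.04,-0.089,0,0,0,1.571]
    - [0.04,-0.089,0,0,0,1.571]
    - [0.04,-0.089,0.04,0,0,1.571]
    - [0.04,-0.089,0.08,0,0,1.571]
    - [0.04,-0.089,0.11,0,0,1.571]
    - [0.04,-0.089,0.125,0,0,1.571]
    - [0.04,-0.089,0.129,0,0,1.571]
    - [0.04,-0.089,0.129,0,0,1.571]
    - [0.04,-0.089,0.129,0,0,1.571]
  fingers: 255

```text
time_s: 13.35
tool_pos: [491.8, -235.3, 19.5]
tool_rot: [3.139, 0.054, 0.004]
contact_force: [0.4, 0.4, 0.8]
opening: 0.7
finger_force: 0.0
```

Call:
jog_arm:
  deltas:
    - [0.007,0,0,0,0,0]
    - [0.014,0,0,0,0,0]
    - [0.016,0,0,0,0,0]
    - [0.018,0,0,0,0,0]
    - [0.02,0,0,0,0,0]
    - [0.022,0,0,0,0,0]
    - [0.024,0,0,0,0,0]
    - [0.027,0,0,0,0,0]
    - [0.03,0,0,0,0,0]
    - [0.034,0,0,0,0,0]

```text
time_s: 14.6
tool_pos: [524.9, -233.3, 18.0]
tool_rot: [3.141, 0.053, 0.001]
contact_force: [-3.3, 0.5, -0.2]
opening: 0.3
finger_force: 1.2
```

Call:
jog_arm:
  deltas:
    - [0.004,0,0,0,0,0]
    - [0.008,0,0,0,0,0]
    - [0.012,0,0,0,0,0]
    - [0.016,0,0,0,0,0]
    - [0.02,0,0,0,0,0]
    - [0.024,0,0,0,0,0]
    - [0.028,0,0,0,0,0]
    - [0.032,0,0,0,0,0]
    - [0.036,0,0,0,0,0]
    - [0.04,0,0,0,0,0]
    - [0.043,0,0,0,0,0]
    - [0.045,0,0,0,0,0]

```text
time_s: 16.1
tool_pos: [570.2, -232.0, 18.4]
tool_rot: [3.14, 0.053, 0.002]
contact_force: [-2.1, 0.7, -0.1]
opening: 0.2
finger_force: 1.0
```

Call:
jog_arm:
  deltas:
    - [0.002,0,0,0,0,0]
    - [0.004,0,0,0,0,0]
    - [0.006,0,0,0,0,0]
    - [0.008,0,0,0,0,0]
    - [0.01,0,0,0,0,0]

```text
time_s: 16.73
tool_pos: [580.1, -231.7, 18.4]
tool_rot: [3.14, 0.053, 0.002]
contact_force: [-1.9, 0.8, 0.3]
opening: 0.6
finger_force: 1.0
```

Call:
jog_arm:
  deltas:
    - [0.0015,0,0,0,0,0]
    - [0.003,0,0,0,0,0]
    - [0.0045,0,0,0,0,0]
    - [0.006,0,0,0,0,0]

```text
time_s: 17.23
tool_pos: [586.0, -231.4, 18.4]
tool_rot: [3.14, 0.053, 0.002]
contact_force: [-1.8, 1.1, 1.0]
opening: 0.4
finger_force: 1.0
```

Call:
jog_arm:
  deltas:
    - [0.0015,0,0,0,0,0]
    - [0.003,0,0,0,0,0]
    - [0.0045,0,0,0,0,0]
    - [0.006,0,0,0,0,0]

```text
time_s: 17.73
tool_pos: [592.0, -231.3, 18.3]
tool_rot: [3.14, 0.053, 0.002]
contact_force: [-1.4, 0.6, 0.5]
opening: 0.4
finger_force: 1.0
```

Call:
jog_arm:
  deltas:
    - [0.001,0,0,0,0,0]
    - [0.002,0,0,0,0,0]
    - [0.003,0,0,0,0,0]
    - [0.004,0,0,0,0,0]

```text
time_s: 18.23
tool_pos: [595.9, -231.1, 18.3]
tool_rot: [3.14, 0.053, 0.002]
contact_force: [-2.0, 0.4, 1.5]
opening: 0.3
finger_force: 1.0
```

Call:
jog_arm:
  deltas:
    - [0.001,0,0,0,0,0]
    - [0.002,0,0,0,0,0]
    - [0.003,0,0,0,0,0]
    - [0.004,0,0,0,0,0]

```text
time_s: 18.73
tool_pos: [598.4, -230.9, 17.9]
tool_rot: [3.141, 0.054, -0.004]
contact_force: [-8.2, -1.1, 2.5]
opening: 0.1
finger_force: 3.7
```

Call:
jog_arm:
  deltas:
    - [0.001,0,0,0,0,0]
    - [0.002,0,0,0,0,0]
    - [0.003,0,0,0,0,0]
    - [0.004,0,0,0,0,0]
    - [0.005,0,0,0,0,0]
    - [0.006,0,0,0,0,0]
    - [0.007,0,0,0,0,0]
    - [0.008,0,0,0,0,0]

```text
time_s: 19.73
tool_pos: [605.9, -230.6, 17.8]
tool_rot: [3.141, 0.054, -0.006]
contact_force: [-9.3, 0.2, 4.8]
opening: 0.8
finger_force: 4.6
```

Call:
jog_arm:
  deltas:
    - [0.001,0,0,0,0,0]
    - [0.002,0,0,0,0,0]
    - [0.003,0,0,0,0,0]
    - [0.004,0,0,0,0,0]
    - [0.005,0,0,0,0,0]
    - [0.006,0,0,0,0,0]
    - [0.007,0,0,0,0,0]
    - [0.008,0,0,0,0,0]

```text
time_s: 20.72
tool_pos: [613.0, -230.3, 17.6]
tool_rot: [-3.141, -0.054, 0.01]
contact_force: [-11.7, -2.2, 6.1]
opening: -0.1
finger_force: 5.9
```

Call:
jog_arm:
  deltas:
    - [0.0008,0,0,0,0,0]
    - [0.0016,0,0,0,0,0]
    - [0.0024,0,0,0,0,0]
    - [0.0032,0,0,0,0,0]
    - [0.004,0,0,0,0,0]

```text
time_s: 21.35
tool_pos: [616.9, -230.1, 17.6]
tool_rot: [-3.141, -0.054, 0.01]
contact_force: [-11.1, -0.7, 4.7]
opening: 0.6
finger_force: 6.0
```

Call:
jog_arm:
  deltas:
    - [0.0007,0,0,0,0,0]
    - [0.0014,0,0,0,0,0]
    - [0.0021,0,0,0,0,0]
    - [0.003,0,0,0,0,0]

```text
time_s: 21.85
tool_pos: [619.8, -230.0, 17.6]
tool_rot: [-3.141, -0.054, 0.01]
contact_force: [-11.3, -0.4, 5.1]
opening: 0.3
finger_force: 6.2
```

Call:
jog_arm:
  deltas:
    - [0.0007,0,0,0,0,0]
    - [0.0014,0,0,0,0,0]
    - [0.002,0,0,0,0,0]

```text
time_s: 22.22
tool_pos: [621.8, -230.0, 17.6]
tool_rot: [-3.141, -0.054, 0.011]
contact_force: [-13.0, -1.7, 6.0]
opening: 0.2
finger_force: 6.4
```

Call:
jog_arm:
  deltas:
    - [0.0005,0,0,0,0,0]
    - [0.001,0,0,0,0,0]
    - [0.0015,0,0,0,0,0]

```text
time_s: 22.6
tool_pos: [622.9, -229.9, 17.4]
tool_rot: [-3.14, -0.054, 0.012]
contact_force: [-13.7, -0.1, 5.9]
opening: 0.5
finger_force: 7.0
```

Call:
jog_arm:
  deltas:
    - [0.0003,0,0,0,0,0]
    - [0.0006,0,0,0,0,0]

```text
time_s: 22.85
tool_pos: [623.4, -229.9, 17.4]
tool_rot: [-3.14, -0.054, 0.012]
contact_force: [-15.0, -1.0, 7.1]
opening: 0.2
finger_force: 7.0
```

Call:
jog_arm:
  deltas:
    - [0.0003,0,0,0,0,0]
    - [0.0005,0,0,0,0,0]

```text
time_s: 23.1
tool_pos: [623.9, -229.9, 17.5]
tool_rot: [-3.14, -0.054, 0.012]
contact_force: [-13.6, 0.2, 5.5]
opening: 0.4
finger_force: 6.9
```

Call:
jog_arm:
  deltas:
    - [0.0003,0,0,0,0,0]
    - [0.0005,0,0,0,0,0]

```text
time_s: 23.35
tool_pos: [624.5, -229.8, 17.4]
tool_rot: [-3.14, -0.054, 0.012]
contact_force: [-12.3, -0.2, 6.4]
opening: 0.6
finger_force: 6.8
```

```bash
python3 - <<'E'
from h import *
s=robot.read_state();print(s["contact_force"],s["tool_pos"],s["finger_force"])
E
```

```text
[-12.28888385  -0.20711555   6.43805243] [ 624.46692493 -229.8255333    17.43294089] 6.8384382873773575
```

Call:
jog_arm:
  deltas:
    - [0.0003,0,0,0,0,0]
    - [0.0006,0,0,0,0,0]

```text
time_s: 23.6
tool_pos: [624.8, -229.8, 17.4]
tool_rot: [-3.14, -0.054, 0.013]
contact_force: [-15.0, -0.0, 6.5]
opening: 0.6
finger_force: 7.5
```

Call:
jog_arm:
  deltas:
    - [0.0003,0,0,0,0,0]
    - [0.0005,0,0,0,0,0]

```text
time_s: 23.85
tool_pos: [625.0, -229.8, 17.3]
tool_rot: [-3.14, -0.054, 0.014]
contact_force: [-16.3, 0.5, 7.1]
opening: 0.5
finger_force: 7.9
```

Call:
jog_arm:
  deltas:
    - [0.0002,0,0,0,0,0]
    - [0.0004,0,0,0,0,0]

```text
time_s: 24.1
tool_pos: [625.2, -229.8, 17.3]
tool_rot: [-3.14, -0.054, 0.015]
contact_force: [-17.0, -1.0, 7.0]
opening: 0.5
finger_force: 8.3
```

Felt 17 N on the buffer, so I'll let go by backing off gently, then clear away.

Call:
jog_arm:
  deltas:
    - [-0.001,0,0,0,0,0]
    - [-0.002,0,0,0,0,0]
    - [-0.003,0,0,0,0,0]
    - [-0.004,0,0,0,0,0]
    - [-0.005,0,0,0,0,0]
    - [-0.006,0,0,0,0,0]
    - [-0.007,0,0,0,0,0]
    - [-0.008,0,0,0,0,0]
    - [-0.01,0,0,0,0,0]

```text
time_s: 25.22
tool_pos: [619.0, -230.1, 17.7]
tool_rot: [3.141, 0.053, 0.001]
contact_force: [-0.9, 0.3, -0.3]
opening: 0.3
finger_force: 0.3
```

Call:
jog_arm:
  deltas:
    - [-0.003,0,0,0,0,0]
    - [-0.006,0,0,0,0,0]

```text
time_s: 25.48
tool_pos: [614.1, -230.7, 18.9]
tool_rot: [3.14, 0.053, 0.004]
contact_force: [0.6, -0.5, -0.2]
opening: 0.4
finger_force: 0.0
```

The force fell to zero, so the latch is holding. I'll withdraw and look.

Call:
jog_arm:
  deltas:
    - [-0.02,0,0,0,0,0]
    - [-0.06,0,0,0,0,0]
    - [-0.11,0,-0.03,0,0,0]
    - [-0.15,0,-0.09,0,0,0]
    - [-0.15,0,-0.15,0,0,0]
    - [-0.15,0,-0.19,0,0,0]
    - [-0.15,0,-0.19,0,0,0]
    - [-0.15,0,-0.19,0,0,0]
    - [-0.15,0,-0.19,0,0,0]

```text
time_s: 26.6
tool_pos: [462.6, -234.6, 206.1]
tool_rot: [-3.14, -0.053, 0.003]
contact_force: [-1.1, -1.2, 0.0]
opening: 0.3
finger_force: 0.0
```

```bash
python3 - <<'E'
from h import *
import cv2
s=robot.read_state();print(s["time_s"],s["tool_pos"],s["contact_force"])
w=robot.camera("wrist")[:,:,::-1];t=robot.camera("top")[:,:,::-1]
o=np.hstack([cv2.resize(w,(400,300)),cv2.resize(t[90:270,140:480],(400,300))])
cv2.imwrite("pics/f.png",o)
E
```

```text
26.6 [ 462.55907906 -234.63475544  206.12450478] [-1.05491981 -1.19931686  0.00520098]
```

View pics/f.png

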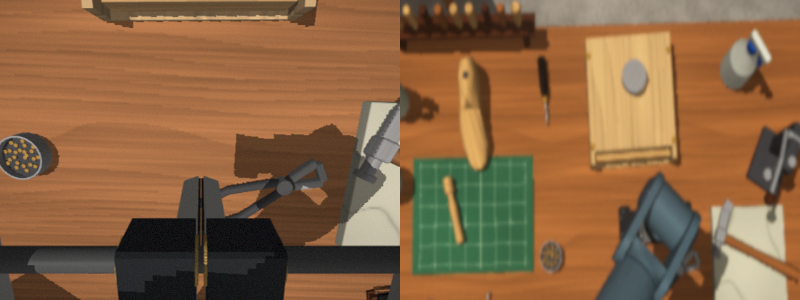

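The tray is shut: its front board is just inside the cheeks, at about (640,158) in the right half of the picture. Nothing else has moved. Handing in.

```bash
python3 -c "
from rig import robot
print(robot.hand_in())"
```

```text
the job is handed in; nothing more can be done
None
```

The awl lies flat in the tray's front well, and the tray latched on the first press at about 17 N. It was still shut when I looked after withdrawing, nothing else had visibly moved, and the job is handed in at about 27 s.

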